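# Hang the red probe in the eyelet over the amber beaker

## Task

Take the red-headed temperature probe out of the white storage rack and put its steel stem down through the eyelet of the stand that has the amber-brown beaker, so that it hangs upright in the beaker with its black collar resting flat on the eyelet. Lower it all the way before letting go, do not drop it, and leave the blue and green probes where they are in the rack.

Things in the scene. Friction and masses are not known exactly. Their poses are not given: they have to be found in the camera images.
- probe_red: Probe to move, 50 to 100 g, round about its z axis (up as it stands). Steel stem 10 mm thick, 85 mm long, tapered tip; above it a black collar disc 48 mm wide, 6 mm thick; above that the red head to grip, 24 mm wide, 50 mm high. Origin on the axis at the collar's underside: stem tip 85 mm below, head 6 to 56 mm above. Starts upright in one of three rack holes, collar on the rack's top.
- probe_blue: The same probe with a blue head, same origin, in another hole. Stays there. The fixed white rack: a plate 250 x 70 mm on end legs, top 95 mm above the table, three 18 mm holes in a straight row 80 mm apart, row roughly along world x (within 0.25 rad); which probe is in which hole varies.
- probe_green: The same probe with a green head, same origin, in another hole of the rack. Stays there.
- eyelet_amber (a point): Centre of the upper face of the fixed level grey ring over the amber-brown beaker, 115 mm above the table, z up. Hole 28 mm, outside 52 mm, 10 mm thick. Beaker 74 mm wide, rim at 78, floor at 16 mm. Arm and steel post (top at 125 mm) on its +x side, post 95 mm away. Fixed; place and yaw vary. A like stand with a clear beaker is the wrong one.
There are look-alikes about, which are no part of the job. What is shaped like the part that bears eyelet_amber but yellow is not meant.

How it is judged:
By the outcome, as a careful person would: the job done as asked, in the order asked, and still so for the second after the job is handed in, with the robot touching nothing.
It also fails if it takes over 42 s, if anything falls off the work surface, if the arm or the gripper's body presses on something with over 40 N, if the wrist force passes 120 N, or if a joint passes its speed limit or range.

## Robot

A 6-joint arm with a two-finger parallel gripper is mounted at the origin on the work surface. World frame = base frame: x ahead of the robot, y to its left, z up, the work surface at z = 0. Lengths are in mm, angles in rad, forces in N, time in s.
With the tool pointing down it reaches from about 375 to 825 mm from the base axis. Payload 5.5 kg.
Tool frame: the origin (TCP) lies on the centre line of the jaws, within the pads' length; the fingertips stand 19 mm ahead of it and the grasp point (between the pads) is the TCP (robot.tips_ahead is the distance from the TCP to the fingertips, in mm); z points along the fingers, y is the direction in which the jaws open and shut (so a half turn about z gives the same grasp; the last joint's range is limited). The gripper opens to 85 mm and grips with 20 to 120 N. Pads are 22 mm wide; open, the fingers measure 114 mm over their backs; the gripper's body (76 mm by 85 mm) begins 54 mm behind the grasp point. The pads swing forward as they close: fully open they stand 13 mm farther back than shut.
Start: joints at [-1.12, 0.314, -0.047, 1.21, 0, 1.571], TCP at [261.408, -540.056, 250.299] pointing down, gripper open.
Joint ranges: [-2.67, 2.67], [-0.69, 1.73], [-1.03, 1.25], [-2.08, 2.16], [-1.42, 1.45], [-3.14, 3.14]. Speed limits (rad/s): [2.39, 2.39, 3.01, 3.14, 3.14, 3.14].

## Interface

Orientations are given as a rotation vector (axis times angle).
In Python, from cell import robot gives the robot as it stands.
- The arm moves only by the tool jog_arm, never from a script. Its argument "rows" is one flat list of numbers, 7 for each row, row after row: the shift along the tool's x, y, z in cm, then the turn, a rotation vector about the tool's x, y, z in rad, then the opening, from 0 (shut) to 1 (fully open). In form: [tx, ty, tz, wx, wy, wz, hand, tx, ty, tz, wx, wy, wz, hand, ...]. A call has 1 to 8 rows; each row is the pose to reach, as a shift and turn from the pose commanded when the call began, along the tool's axes at that moment; what a row does not reach only later rows make up. A row lasts 1/10 s, in which the tool goes at most 50 mm and 8.59 degrees, less where a joint would pass 70% of its speed; a pose out of reach is approached as far as the arm can. A call with a gripper value outside its range is refused whole. The fingers move at their own pace and stop on an object; "newtons" is the grip in N (left out, the last holds). Time passes only in rows, so rows that repeat a pose let the fingers close. It gives the time, the measured TCP pose, the force and the opening at its end, in the units of the state.
- robot.observe(): the state, without advancing time (a new reading comes with each control period).
- robot.snapshot(name): name is "side" or "top" or "wrist"; returns (picture, depth): 420x560x3 uint8, red, green, blue; 420x560 float32, mm along the optical axis (not along the pixel's ray), 0 where there is no reading.
- robot.camera_params(name): a dict with "camera_matrix" (3x3 intrinsics, pixels), "k1" (the pictures are not rectified: a ray, as slopes to the right and down, at radius r is drawn at 1 + k1 r^2 times it, then the intrinsics apply), "T" (4x4, takes a point from camera to world coordinates); the wrist camera has in their place "mount" (4x4, takes a point from camera to tool coordinates, whose origin is the TCP and whose axes are the flange's). Camera axes: x right, y down, z forward; pixel columns grow to the right and rows downward; lengths in mm; the calibration is good to about 2 mm. A picture is of the moment at which its call begins: read the wrist's pose just before it. camera_params takes no time and is no camera call.
- robot.close_job(): hands the job in, once; it reports no verdict.
The state is a dict: "time": time; "joint_pos": joint angles; "joint_vel": joint speeds; "effort": joint torques, N m; "eef_pos": TCP position; "ee_rot": TCP orientation; "ft_force": force on the tool from outside, world axes, zero at the start; "torque": the same for the moment, N m; "grip_width": finger opening in mm.
Only numpy, scipy, OpenCV 4.12 (cv2) and the standard library are available. Lean on these libraries where they do the work, as an engineer would, in place of code of your own. Each camera call takes 0.05 s, during which the arm holds its last target. There are 200 camera calls.

## Working session

There is one attempt and no reset: what is moved stays moved. The work goes in short steps, Python scripts to look and compute and a tool call to move; the robot and the scene stay as the last step left them, time stands still between calls to the robot, and variables do not carry over. Pictures are saved under pics/ and viewed, about 8 in all and at most 12, crops included, and the job is handed in when it is done.

Besides the shell and the picture viewer there is one more tool, called after ">>>" by a JSON object that holds its "name" and its "arguments". jog_arm: Moves the arm, as the interface text tells. Its arguments: {"type":"object","properties":{"rows":{"type":"array"},"newtons":{"type":"number"}},"required":["rows"]}

```bash
mkdir -p pics
cat > h.py <<'E'
import numpy as np, cv2
from cell import robot
from scipy.spatial.transform import Rotation as R
def grab(name,fn):
    s=robot.observe(); p,d=robot.snapshot(name); c=robot.camera_params(name)
    if 'T' in c: T=np.array(c['T'])
    else:
        M=np.eye(4); M[:3,:3]=R.from_rotvec(s['ee_rot']).as_matrix(); M[:3,3]=s['eef_pos']; T=M@np.array(c['mount'])
    np.savez('pics/'+fn,p=p,d=d,T=T,K=np.array(c['camera_matrix']),k1=c['k1'])
    cv2.imwrite(f'pics/{fn}.png',p[:,:,::-1]); return s
def ray(f,u,v):
    K=f['K']; k=float(f['k1'])
    n=cv2.undistortPoints(np.array([[[u,v]]],float),K,np.array([k,0,0,0,0.]))[0,0]
    return f['T'][:3,:3]@np.array([n[0],n[1],1]), f['T'][:3,3]
def atz(f,u,v,z):
    r,o=ray(f,u,v); return o+r*(z-o[2])/r[2]
def atd(f,u,v):
    r,o=ray(f,u,v); return o+r*f['d'][int(round(v)),int(round(u))]
def proj(f,P):
    q=np.linalg.inv(f['T'])@np.append(P,1); n=q[:2]/q[2]; n=n*(1+float(f['k1'])*(n@n)); return (f['K']@np.append(n,1))[:2]
L=lambda n:np.load(f'pics/{n}.npz')
E
python3 -c "
from h import *
print(grab('top','top1')); grab('side','side1')
cv2.imwrite('pics/both1.png',np.vstack([cv2.imread('pics/top1.png'),cv2.imread('pics/side1.png')])[:, :])
"
```

```text
{'time': 0.0, 'joint_pos': array([-1.12002947e+00,  3.14182752e-01, -4.80775850e-02,  1.21017606e+00,
        3.53590777e-06,  1.57076721e+00]), 'joint_vel': array([-1.53567446e-03,  7.67265297e-04, -5.68394006e-05, -5.80300114e-04,
       -8.09531609e-04, -5.21121978e-04]), 'effort': array([ 2.15218024e-03, -5.39586926e+01,  3.39751554e+01,  1.93298230e-02,
        5.06961405e-04,  1.00422437e-05]), 'eef_pos': array([ 261.161829  , -539.5866656 ,  249.46111522]), 'ee_rot': array([-3.06056783e+00, -7.01770592e-01,  5.69992468e-04]), 'ft_force': array([ 0.13348253, -0.13853459, -0.62799028]), 'torque': array([-0.00951417,  0.01897508, -0.02492291]), 'grip_width': 85.03699439368253}
```

View pics/top1.png

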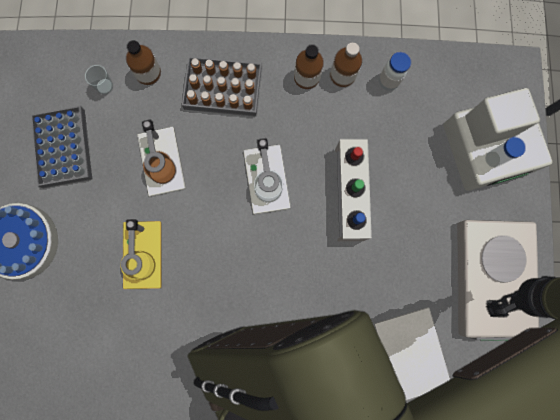

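View pics/side1.png

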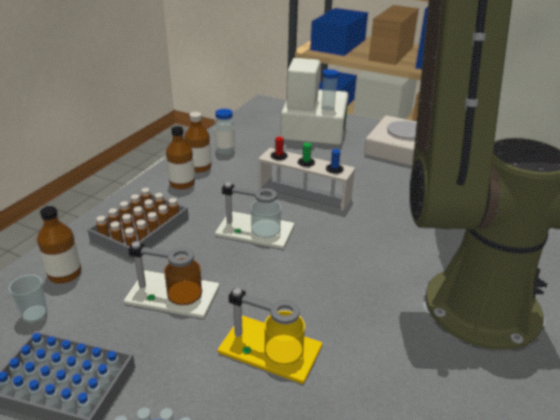

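The top view shows the red probe at about (355,155), green at (357,187), blue at (358,219), and the amber stand's ring at about (153,162). The clear stand's ring is at (268,182) and the yellow look-alike's at (131,265). The side view agrees: amber ring at (181,258), red head at (279,147).

```bash
python3 -c "
from h import *
f=L('top1'); s=L('side1'); np.set_printoptions(precision=1,suppress=True)
print('cam',f['T'][:3,3],s['T'][:3,3])
for n,u,v,z in [('red',355,155,151),('green',357,187,151),('blue',358,219,151),('ring',153,162,115),('posttop',148,126,125),('clear ring',268,182,115),('yellow',131,265,115)]:
  print(n,atz(f,u,v,z),atd(f,u,v))
print('side ring',atz(s,181,258,115),'side red top',atz(s,279,139,151))
a=cv2.imread('pics/top1.png')
c=[a[y-25:y+25,x-25:x+25] for x,y in[(153,162),(355,155)]]
c=[cv2.resize(i,(400,400),interpolation=2) for i in c]
b=cv2.imread('pics/side1.png')[243:275,160:202]; 
cv2.imwrite('pics/crop1.png',np.hstack(c))
"
```

```text
cam [ 285.8  -14.6 1311.2] [ 14.4 939.  792.9]
red [ 584.2 -220.1  151. ] [ 586.1 -221.4  143.6]
green [ 506.5 -225.1  151. ] [ 506.2 -224.7  152.8]
blue [ 430.2 -227.8  151. ] [ 430.2 -227.7  151.6]
ring [560.5 269.9 115. ] [582.3 292.5  19.7]
posttop [648.8 286.2 125. ] [649.1 286.4 124.1]
clear ring [518.8 -14.  115. ] [538.1 -14.   15.7]
yellow [307.3 307.8 115. ] [309.1 333.9  18.2]
side ring [554.  278.5 115. ] side red top [ 590.1 -216.4  151. ]
```

View pics/crop1.png

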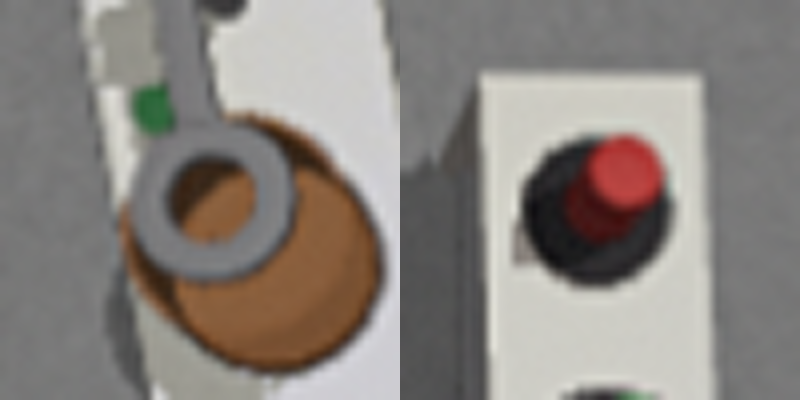

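Both ring (r≈622) and probe (r≈626) are in reach and the heights agree. Next I work out the move to hover above the red probe.

```bash
cat >> h.py <<'E'
def delta(goal,yaw=None):
    """goal TCP mm; yaw = angle of tool x in world; tool down"""
    s=robot.observe(); M=R.from_rotvec(s['ee_rot']); 
    t=M.inv().apply(np.array(goal)-s['eef_pos'])/10
    tx=M.as_matrix()[:,0]; y0=np.arctan2(tx[1],tx[0])
    y=y0 if yaw is None else yaw
    G=R.from_matrix(np.array([[np.cos(y),np.sin(y),0],[np.sin(y),-np.cos(y),0],[0,0,-1]]))
    print('t',s['time'],'pos',s['eef_pos'].round(1),'yaw',round(y0,4),'F',s['ft_force'].round(1),'w',round(s['grip_width'],1))
    print('cm',t.round(3),'rot',(M.inv()*G).as_rotvec().round(4));
E
python3 -c "
from h import *
f=L('top1'); np.set_printoptions(precision=1,suppress=True)
print(atz(f,358,151.2,151),atz(f,354.5,155.9,101),'ring',atz(f,154.2,161.4,115))
c=robot.camera_params('wrist');print(c)
delta([587,-222,330],0.04);delta([587,-222,330],0.04+np.pi)
"
```

```text
[ 593.8 -227.3  151. ] [ 594.7 -227.7  101. ] ring [562. 267. 115.]
{'camera_matrix': array([[301.2,   0. , 275.2],
       [  0. , 301.2, 208.5],
       [  0. ,   0. ,   1. ]]), 'k1': -0.02544103654481391, 'mount': array([[   0. ,   -0.9,   -0.3,   80.6],
       [   1. ,    0. ,   -0. ,   -0.3],
       [   0. ,   -0.3,    0.9, -124.5],
       [   0. ,    0. ,    0. ,    1. ]])}
t 0.1 pos [ 261.2 -539.6  249.5] yaw 0.4508 F [0.6 0.4 0.1] w 85.5
cm [ 43.2 -14.4  -8. ] rot [-0.   0.   0.4]
t 0.1 pos [ 261.2 -539.6  249.5] yaw 0.4508 F [0.6 0.4 0.1] w 85.5
cm [ 43.2 -14.4  -8. ] rot [-0.  -0.  -2.7]
```

>>> {"name": "jog_arm", "arguments": {"rows": [5, -1.6, -3, 0, 0, 0.1, 1, 10, -3.2, -8, 0, 0, 0.2, 1, 15, -4.8, -8, 0, 0, 0.3, 1, 20, -6.4, -8, 0, 0, 0.41, 1, 25, -8, -8, 0, 0, 0.41, 1, 30, -9.6, -8, 0, 0, 0.41, 1, 35, -11, -8, 0, 0, 0.41, 1, 40, -12.5, -8, 0, 0, 0.41, 1]}}

```text
time: 0.9
eef_pos: [538.1, -279.0, 330.0]
ee_rot: [-3.141, -0.064, 0.001]
ft_force: [0.7, 0.0, -0.4]
grip_width: 85.3
```

>>> {"name": "jog_arm", "arguments": {"rows": [2.5, -2, 0, 0, 0, 0, 1, 2.5, -2, 0, 0, 0, 0, 1, 2.5, -2, 0, 0, 0, 0, 1]}}

```text
time: 1.2
eef_pos: [561.2, -259.1, 329.4]
ee_rot: [-3.141, -0.067, 0.002]
ft_force: [0.2, 0.5, -0.1]
grip_width: 85.2
```

```bash
python3 -c "
from h import *
grab('wrist','w1');delta([594,-227.5,250],0.04)
f=L('w1');print(proj(f,[594,-227.5,151]),proj(f,[562,267,115]))
"
```

```text
t 1.25 pos [ 560.7 -259.8  329.7] yaw 0.041 F [-0.3 -0.2  0.7] w 85.6
cm [ 3.471 -3.089  7.965] rot [-0.0001  0.0013  0.001 ]
[245.5252617  157.29227903] [-162.01021394  164.63909923]
```

View pics/w1.png

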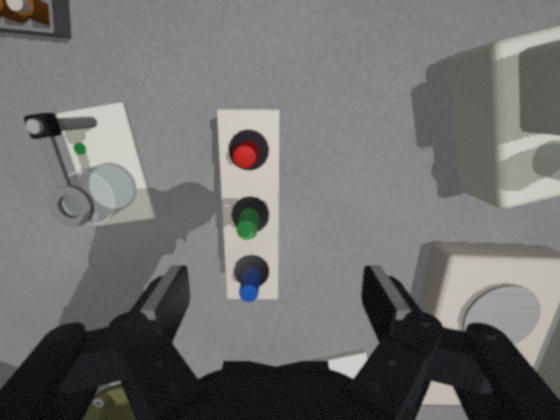

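The wrist view shows the red head top at (245.5,156), within 1–2 mm of the prediction; the row runs along tool x. Moving directly above it.

>>> {"name": "jog_arm", "arguments": {"rows": [1.7, -1.5, 4, 0, 0, 0, 1, 3.4, -3.1, 8, 0, 0, 0, 1, 3.4, -3.1, 10, 0, 0, 0, 1, 3.4, -3.1, 10, 0, 0, 0, 1, 3.4, -3.1, 10, 0, 0, 0, 1]}}

```text
time: 1.75
eef_pos: [593.0, -228.5, 230.8]
ee_rot: [3.141, 0.061, -0.001]
ft_force: [0.5, -0.2, -0.0]
grip_width: 85.7
```

```bash
python3 -c "
from h import *
grab('wrist','w2');delta([594,-227.5,128],0.04)
f=L('w2');print(proj(f,[594,-227.5,151]))
p=f['p'].astype(int); m=((p[:,:,0]>90)&(p[:,:,0]>2.5*p[:,:,1])).astype(np.uint8)
n,_,st,ce=cv2.connectedComponentsWithStats(m);print([(a,b) for a,b in zip(st.tolist(),ce.tolist()) if a[4]>50][1:])
a=cv2.imread('pics/w2.png');cv2.imwrite('pics/w2c.png',cv2.resize(a[100:400,130:430],(600,600)))
"
```

```text
t 1.8 pos [ 593.8 -228.7  231.9] yaw 0.0391 F [ 0.5 -0.2 -0.3] w 85.2
cm [ 0.012 -0.127 10.387] rot [ 0.0009 -0.0016 -0.0009]
[274.2449397  223.93597994]
[([257, 193, 32, 42, 987], [273.0851063829787, 214.69706180344477])]
```

View pics/w2c.png

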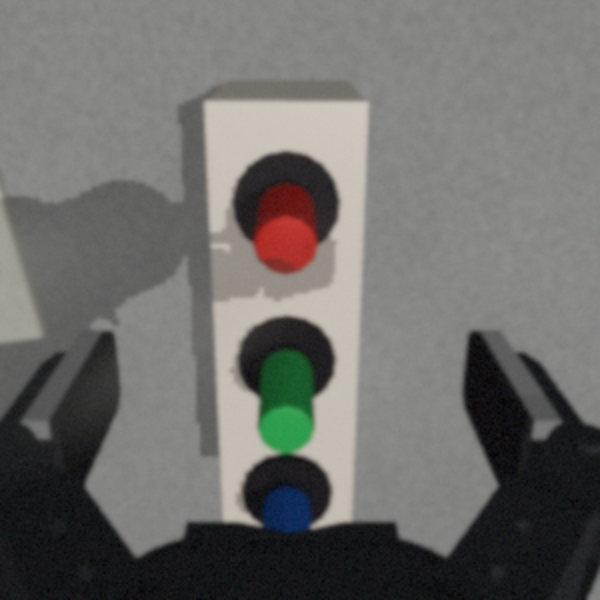

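Red head top at crop (285,244), i.e. full (273,222): the probe is about 1 mm off prediction. Descending between the neighbours, then closing the jaws.

>>> {"name": "jog_arm", "arguments": {"rows": [0.1, -0.2, 3, 0, 0, 0, 1, 0.1, -0.2, 6, 0, 0, 0, 1, 0.1, -0.2, 8.5, 0, 0, 0, 1, 0.1, -0.2, 10.3, 0, 0, 0, 0.8, 0.1, -0.2, 10.3, 0, 0, 0, 0.6, 0.1, -0.2, 10.3, 0, 0, 0, 0.45, 0.1, -0.2, 10.3, 0, 0, 0, 0.4, 0.1, -0.2, 10.3, 0, 0, 0, 0.4], "newtons": 50}}

```text
time: 2.6
eef_pos: [595.9, -225.9, 129.1]
ee_rot: [3.14, 0.064, 0.004]
ft_force: [0.6, 0.5, 0.2]
grip_width: 34.2
```

>>> {"name": "jog_arm", "arguments": {"rows": [0, 0, 0, 0, 0, 0, 0.3, 0, 0, 0, 0, 0, 0, 0.2, 0, 0, 0, 0, 0, 0, 0.1, 0, 0, 0, 0, 0, 0, 0, 0, 0, 0, 0, 0, 0, 0, 0, 0, 0, 0, 0, 0, 0]}}

```text
time: 3.2
eef_pos: [595.5, -225.6, 128.4]
ee_rot: [3.14, 0.064, 0.003]
ft_force: [-1.0, 0.3, 5.8]
grip_width: 23.0
```

>>> {"name": "jog_arm", "arguments": {"rows": [0, 0, -1, 0, 0, 0, 0, 0, 0, -3, 0, 0, 0, 0, 0, 0, -6, 0, 0, 0, 0, 0, 0, -9, 0, 0, 0, 0, 0, 0, -12, 0, 0, 0, 0, 0, 0, -15, 0, 0, 0, 0, 0, 0, -16, 0, 0, 0, 0, 0, 0, -16, 0, 0, 0, 0]}}

```text
time: 4.0
eef_pos: [595.6, -225.6, 288.8]
ee_rot: [3.14, 0.064, 0.004]
ft_force: [0.8, -0.6, -0.7]
grip_width: 22.7
```

```bash
python3 -c "
from h import *
delta([562,267,288],0.04)
grab('wrist','w3'); grab('side','s2')
a=cv2.imread('pics/w3.png');b=cv2.imread('pics/s2.png')
c=cv2.resize(a[130:420,130:420],(580,580))
cv2.imwrite('pics/c3.png',np.hstack([cv2.resize(a[170:420,180:380],(400,500)),cv2.resize(b[60:235,210:350],(400,500))]))
"
```

```text
t 4.0 pos [ 595.6 -225.6  288.8] yaw 0.0408 F [ 0.8 -0.6 -0.7] w 22.7
cm [-1.3460e+00 -4.9353e+01  2.3000e-02] rot [ 0.0011 -0.0028  0.0008]
```

View pics/c3.png

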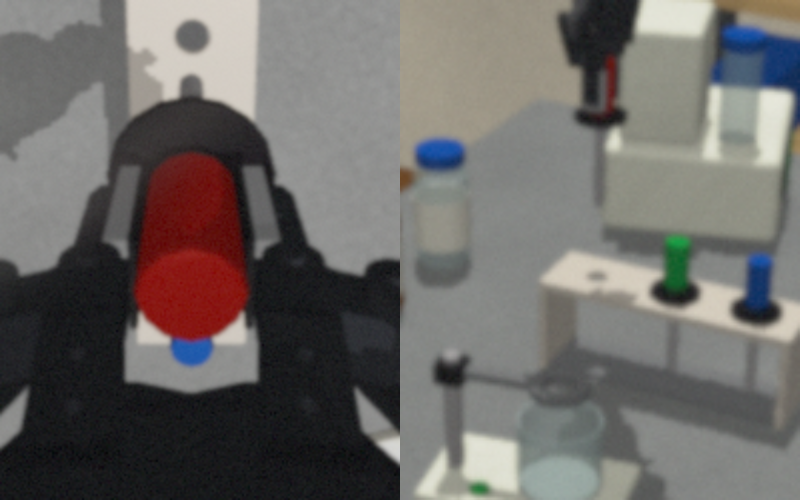

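The probe hangs upright and centred between the jaws (head top at wrist ≈(276,317)). Blue and green are still in the rack. Keeping this yaw at the ring would put joint 6 near 3.5, out of range, so I turn about the tool axis by −0.76 on the way.

>>> {"name": "jog_arm", "arguments": {"rows": [0, -2, 0, 0, 0, -0.05, 0, -0.2, -6, 0, 0, 0, -0.15, 0, -0.4, -10.5, 0, 0, 0, -0.25, 0, -0.6, -15, 0, 0, 0, -0.38, 0, -0.8, -19.5, 0, 0, 0, -0.5, 0, -0.9, -24, 0, 0, 0, -0.62, 0, -1, -28.5, 0, 0, 0, -0.7, 0, -1.1, -33, 0, 0, 0, -0.76, 0]}}

```text
time: 4.9
eef_pos: [568.5, 106.5, 285.5]
ee_rot: [-2.889, -1.231, 0.004]
ft_force: [0.7, 1.4, -0.6]
grip_width: 23.0
```

```bash
python3 -c "
from h import *
delta([562,267,288],0.8)
"
```

```text
t 4.9 pos [568.5 106.5 285.5] yaw 0.8057 F [ 0.7  1.4 -0.6] w 23.0
cm [ 11.128 -11.591  -0.249] rot [-0.0019  0.002   0.0057]
```

>>> {"name": "jog_arm", "arguments": {"rows": [1, -3, 0, 0, 0, 0, 0, 2.2, -6, 0, 0, 0, 0, 0, 3.5, -9, 0, 0, 0, 0, 0, 4.5, -11, 0, 0, 0, 0, 0, 5, -11.6, 0, 0, 0, 0, 0, 5, -11.6, 0, 0, 0, 0, 0, 5, -11.6, 0, 0, 0, 0, 0]}}

```text
time: 5.6
eef_pos: [521.6, 220.2, 286.4]
ee_rot: [2.892, 1.225, -0.002]
ft_force: [0.3, -0.9, -1.4]
grip_width: 22.7
```

```bash
python3 -c "
from h import *
delta([562,267,288],0.8)
grab('wrist','w4');f=L('w4');q=proj(f,[562,267,115]);print(q)
x,y=map(int,q);x0=max(0,x-90);y0=max(0,y-75);print(x0,y0)
a=cv2.imread('pics/w4.png')[y0:y0+150,x0:x0+180]
cv2.imwrite('pics/w4c.png',cv2.resize(a,None,fx=4,fy=4,interpolation=2))
"
```

```text
t 5.6 pos [521.6 220.2 286.4] yaw 0.8013 F [ 0.3 -0.9 -1.4] w 22.7
cm [ 6.175 -0.354 -0.166] rot [-0.0001  0.0014  0.0013]
[271.99752677 129.74868986]
181 54
```

View pics/w4c.png

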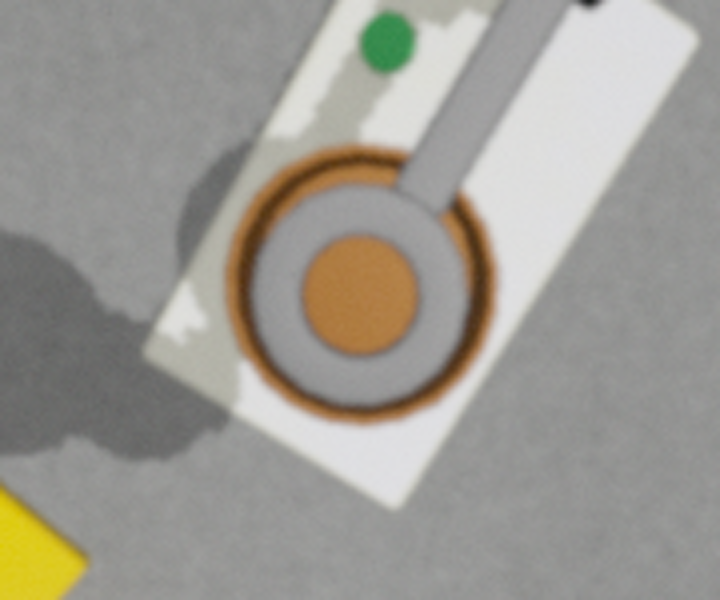

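The ring is centred at crop (360,295), i.e. full (270.7,127.5), within 2 px of prediction, and the amber liquid shows through its hole. Now I compute the target, including the probe's offset in the hand.

```bash
python3 -c "
from h import *
f=L('w4');P=atz(f,270.7,127.5,115);print('ring',P, 'side', atz(L('side1'),181,258,115))
g=L('w3');s=[595.6,-225.6,288.8];H=atz(g,275.8,317.3,s[2]+23);print('head off world in w3',H-s)
delta(P+[0,0,145],0.8)
"
```

```text
ring [562.5648162  269.35035619 115.        ] side [554.00792403 278.53054112 115.        ]
head off world in w3 [ 0.3661536   0.16693188 23.        ]
t 5.65 pos [521.8 219.9 286.6] yaw 0.8004 F [-0.7 -0.1 -0.6] w 22.9
cm [ 6.392 -0.522  2.654] rot [-0.0001  0.0011  0.0004]
```

>>> {"name": "jog_arm", "arguments": {"rows": [2, -0.2, 0, 0, 0, 0, 0, 5, -0.4, 0, 0, 0, 0, 0, 6.4, -0.5, 0, 0, 0, 0, 0, 6.4, -0.5, 1.5, 0, 0, 0, 0, 6.4, -0.5, 3, 0, 0, 0, 0, 6.4, -0.5, 3, 0, 0, 0, 0, 6.4, -0.5, 3, 0, 0, 0, 0]}}

```text
time: 6.35
eef_pos: [563.0, 269.1, 257.1]
ee_rot: [2.894, 1.223, -0.001]
ft_force: [-0.5, -0.5, -0.5]
grip_width: 23.0
```

```bash
python3 -c "
from h import *
delta([562.5,269.3,148],0.8)
grab('side','s3');grab('top','t3');f=L('s3');print(proj(f,[562.5,269.3,115]),proj(f,[562.5,269.3,137]))
a=cv2.imread('pics/s3.png')[170:320,110:260];b=cv2.imread('pics/t3.png')[90:240,80:230]
cv2.imwrite('pics/c5.png',cv2.resize(a,(600,600),interpolation=2))
"
```

```text
t 6.35 pos [563.  269.1 257.1] yaw 0.7996 F [-0.5 -0.5 -0.5] w 23.0
cm [-4.0000e-03 -4.8000e-02  1.0911e+01] rot [-0.0002  0.0009 -0.0004]
[180.21368757 254.14158182] [179.28325242 245.370445  ]
```

View pics/c5.png

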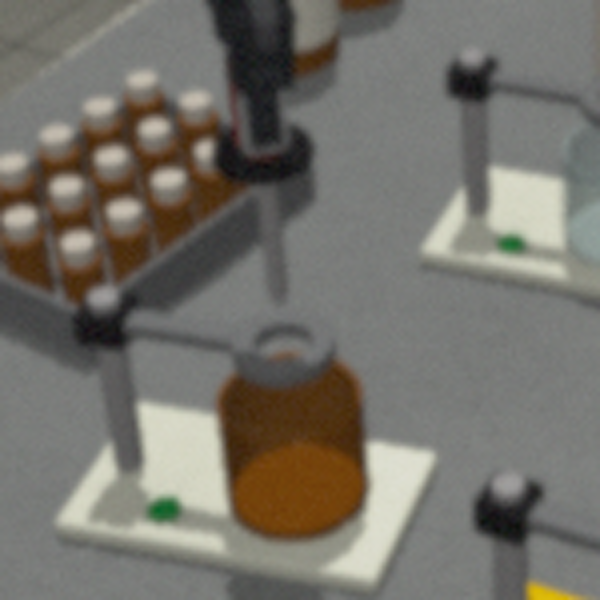

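Stem tip at crop (280,300), full (180,245), and ring hole at full (181,255.5) both match the projections, and the stem is vertical. Lowering.

>>> {"name": "jog_arm", "arguments": {"rows": [0, 0, 1.5, 0, 0, 0, 0, 0, 0, 3, 0, 0, 0, 0, 0, 0, 4.5, 0, 0, 0, 0, 0, 0, 6, 0, 0, 0, 0, 0, 0, 7.5, 0, 0, 0, 0, 0, 0, 9, 0, 0, 0, 0, 0, 0, 9.8, 0, 0, 0, 0, 0, 0, 9.8, 0, 0, 0, 0]}}

```text
time: 7.25
eef_pos: [562.5, 269.7, 158.7]
ee_rot: [2.893, 1.224, -0.002]
ft_force: [-0.4, 0.5, -0.3]
grip_width: 22.7
```

>>> {"name": "jog_arm", "arguments": {"rows": [0, 0, 0.3, 0, 0, 0, 0, 0, 0, 0.6, 0, 0, 0, 0, 0, 0, 0.8, 0, 0, 0, 0, 0, 0, 0.9, 0, 0, 0, 0, 0, 0, 0.9, 0, 0, 0, 0, 0, 0, 0.9, 0, 0, 0, 0]}}

```text
time: 7.85
eef_pos: [562.9, 270.1, 150.3]
ee_rot: [2.893, 1.225, 0.0]
ft_force: [1.0, -0.1, -1.4]
grip_width: 22.4
```

Lowering in 1 mm steps until contact.

>>> {"name": "jog_arm", "arguments": {"rows": [0, 0, 0.1, 0, 0, 0, 0, 0, 0, 0.1, 0, 0, 0, 0]}}

```text
time: 8.05
eef_pos: [562.8, 270.0, 149.1]
ee_rot: [-2.893, -1.225, 0.0]
ft_force: [-0.1, 0.7, -0.6]
grip_width: 22.8
```

>>> {"name": "jog_arm", "arguments": {"rows": [0, 0, 0.1, 0, 0, 0, 0, 0, 0, 0.1, 0, 0, 0, 0]}}

```text
time: 8.25
eef_pos: [562.9, 270.1, 148.5]
ee_rot: [-2.893, -1.225, -0.0]
ft_force: [-0.4, -1.3, 1.9]
grip_width: 22.9
```

>>> {"name": "jog_arm", "arguments": {"rows": [0, 0, 0.05, 0, 0, 0, 0, 0, 0, 0.05, 0, 0, 0, 0]}}

```text
time: 8.45
eef_pos: [562.9, 270.1, 148.5]
ee_rot: [-2.893, -1.225, -0.001]
ft_force: [-2.1, -0.9, 5.9]
grip_width: 22.8
```

>>> {"name": "jog_arm", "arguments": {"rows": [0, 0, 0.05, 0, 0, 0, 0, 0, 0, 0.05, 0, 0, 0, 0]}}

```text
time: 8.65
eef_pos: [562.9, 270.1, 148.4]
ee_rot: [-2.893, -1.225, -0.001]
ft_force: [-3.8, -1.8, 8.3]
grip_width: 22.8
```

```bash
python3 -c "
from h import *
grab('side','s4')
a=cv2.imread('pics/s4.png')[190:315,120:245]
cv2.imwrite('pics/c6.png',cv2.resize(a,(600,600),interpolation=2))
"
```

```text
(no output)
```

View pics/c6.png

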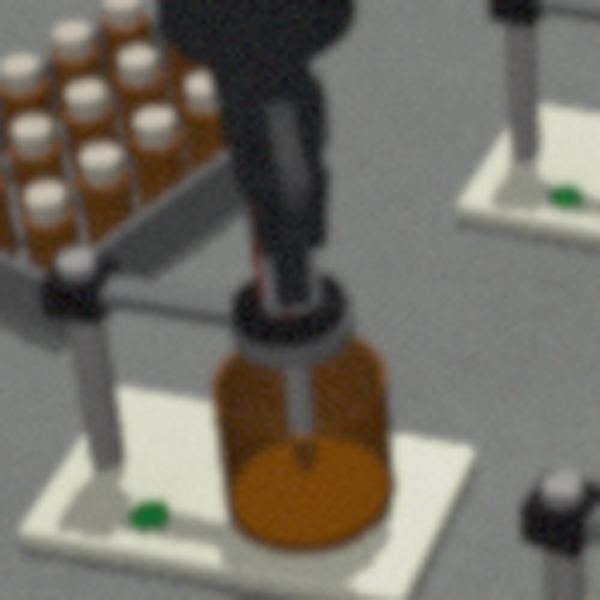

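The collar sits on the grey ring at crop (290,315), the stem hangs in the beaker, and the force has risen to 8 N at constant height. Releasing and backing straight up.

>>> {"name": "jog_arm", "arguments": {"rows": [0, 0, -0.05, 0, 0, 0, 0.3, 0, 0, -0.05, 0, 0, 0, 0.4, 0, 0, -0.05, 0, 0, 0, 0.5, 0, 0, -0.05, 0, 0, 0, 0.6, 0, 0, -0.05, 0, 0, 0, 0.6, 0, 0, -0.05, 0, 0, 0, 0.6]}}

```text
time: 9.3
eef_pos: [562.8, 270.0, 147.6]
ee_rot: [-2.893, -1.224, 0.0]
ft_force: [-0.2, -0.4, -0.6]
grip_width: 51.4
```

>>> {"name": "jog_arm", "arguments": {"rows": [0, 0, -1, 0, 0, 0, 0.6, 0, 0, -3, 0, 0, 0, 0.6, 0, 0, -6, 0, 0, 0, 0.6, 0, 0, -10, 0, 0, 0, 0.6, -3, 0, -12, 0, 0, 0, 0.6, -6, 0, -12, 0, 0, 0, 0.6, -6, 0, -12, 0, 0, 0, 0.6, -6, 0, -12, 0, 0, 0, 0.6]}}

```text
time: 10.1
eef_pos: [521.1, 226.9, 268.7]
ee_rot: [-2.893, -1.224, -0.002]
ft_force: [0.2, -0.6, 0.1]
grip_width: 51.2
```

```bash
python3 -c "
from h import *
grab('side','s5');grab('wrist','w5');delta([562,270,260])
a=cv2.imread('pics/s5.png')[120:310,120:370];b=cv2.imread('pics/w5.png')[40:240,180:360]
cv2.imwrite('pics/c7.png',np.hstack([cv2.resize(a,(500,380),interpolation=2),cv2.resize(b,(300,380))]))
"
```

```text
t 10.2 pos [521.6 227.4 267.9] yaw 0.8009 F [ 0.2 -0.3  0.3] w 51.4
cm [ 5.873 -0.061  0.793] rot [ 0.0001 -0.0007 -0.    ]
```

View pics/c7.png

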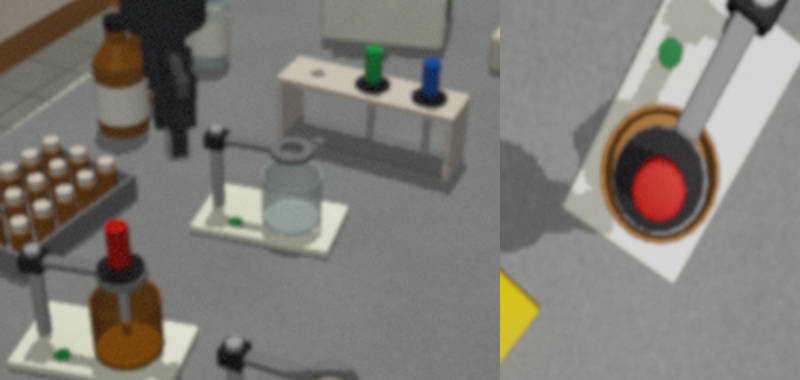

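The red probe stands upright with its collar centred on the amber stand's ring (crop (118,265)). Green and blue are still in the rack, and the gripper is clear.

```bash
python3 -c "
from h import *
print(robot.close_job())"
```

```text
the job is handed in; nothing more can be done
None
```

The red probe now hangs upright in the amber-brown beaker with its collar on the eyelet, and the job was handed in at about 10 s of the 42 s allowed.

I took it from the rack, carried it over and lowered it until the collar seated. At contact the force rose to about 8 N while the height held at the expected 148.4 mm. I then opened the jaws and backed off straight up.

- **Final pictures:** the side and wrist views show the collar flat and centred on the ring. Green and blue are still in the rack, and the gripper touches nothing, with force near 0 N.
- **Disagreements:** my first reading of the ring from the side camera was about 12 mm off. The wrist and top views agreed to about 2.5 mm, so I used the wrist value, and a closer side view then matched it. No check failed.

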